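# Put the desk microphone on charge

## Task

Put the slim desk microphone on charge: push it by its foot across the desk, upright all the way, until the foot is fully home against the back of the U-shaped charging dock, then press the round key on top of the charger box all the way down and let it come up again. Do not pick the microphone up, tip it or push on its stem or head; press the key only once the microphone is home, and leave the other things on the desk where they are.

Things in the scene. Friction and masses are not known exactly. Their poses are not given: they have to be found in the camera images.
- mic: loose desk microphone, 0.25 to 0.5 kg, 210 mm tall, standing upright, alike all round: a weighted round foot 64 mm across with upright sides 32 mm tall, a cone narrowing to a 12 mm stem (50 to 140 mm up), a slim head 26 mm across (140 to 210 mm up). Origin: centre of the foot's underside, z up. Pushed on the foot below 25 mm it slides; pushed on the upper stem or head it topples.
- dock: fixed U-shaped dock without floor. Origin on the desk, where the foot's centre stands when home; x points into the bay, y left. Housing 116 mm wide, 60 deep, 50 tall, its flat front (the bay's back) at x=32.5 mm. Side walls 28 mm tall, 8 thick, inner faces at y=+-35.5, reach to x=-10; from there lips of that height flare outwards to about x=-31, y=+-60. Mouth towards the robot, microphone before it.
- key_top (a point): centre of the top of the round push key, 28 mm across, on the charger box: a grey box 100 x 80 mm, 45 mm tall, fixed to the desk on one side of the dock, left or right. z up. A like box with a pointer knob, on the other side, is not used.
- key (a joint): travel of that key in m: 0 up, 0.006 fully down; a spring returns it, about 4 N holds it fully down.
There are look-alikes about, which are no part of the job. What is shaped like the mic but blue or red is not meant.

How it is judged:
On the way, in this order (a step that is already met when the one before it is completed fails the run):
1. the microphone stands fully home in the dock (x of mic in the frame of dock between -0.005 and 0.004 m and y of mic in the frame of dock between -0.006 and 0.006 m and angle between mic's own z axis and vertical below 0.06 rad), for 0.2 s.
2. the charger key is pressed all the way down (value of joint key above 0.0045 m), for 0.1 s.
At the end, for the whole second after the job is handed in: the microphone stands upright (within 0.06 rad) and at rest in the dock, its foot within 5 mm of the bay's back and within 6 mm of its middle line, and the key has come up again (less than 1.5 mm down) (all of step 1 and linear speed of mic below 0.01 m/s and value of joint key below 0.0015 m); the robot touches nothing.
It fails at once if the microphone is tipped by more than 0.2 rad (angle between mic's own z axis and vertical above 0.2 rad).
It fails at once if the microphone is lifted more than 7 mm off the desk (height (world z) of mic above 0.007 m).
It fails at once if the fingers push or hold the microphone's stem or head (over 1.5 N) (contact force between the fingers and mic_c3 above 1.5 N or contact force between the fingers and mic_c4 above 1.5 N or contact force between the fingers and mic_c5 above 1.5 N).
It fails at once if the key is pressed while the microphone is not in the dock (value of joint key above 0.004 m and horizontal distance between mic and dock above 0.012 m).
It fails at once if one of the other loose things (Morse paddle, spare battery, mouse, mug, spray can, handheld radio, screwdriver) is moved by more than 20 mm (distance of any of paddle, battery, mouse, mug, cleaner, handheld, driver from where it was at the start of the episode above 0.02 m).
It also fails if it takes over 62 s, if anything falls off the work surface, if the arm or the gripper's body presses on something with over 40 N, if the wrist force passes 120 N, or if a joint passes its speed limit or range.

## Robot

A 6-joint arm with a two-finger parallel gripper is mounted at the origin on the work surface. World frame = base frame: x ahead of the robot, y to its left, z up, the work surface at z = 0. Lengths are in m, angles in rad, forces in N, time in s.
With the tool pointing down it reaches from about 0.3 to 0.775 m from the base axis. Payload 14.6 kg.
Tool frame: the origin (TCP) lies midway between the tips of the shut fingers; the grasp point (between the pads) lies 19 mm behind it (r.grasp_offset is the distance from the TCP to the grasp point, in m); z points along the fingers, y is the line along which they close (so a half turn about z gives the same grasp; the last joint's range is limited). The gripper opens to 94 mm and grips with 3 to 60 N. Pads are 16 mm wide; open, the fingers measure 119 mm over their backs; the gripper's body (75 mm by 177 mm) begins 78 mm behind the grasp point.
Start: joints at [-1.25, 0.3, 1.521, -0, 1.321, -0.067], TCP at [0.208, -0.509, 0.205] pointing down, gripper open.
Joint ranges: [-3.03, 3.03], [-0.79, 2.21], [0.23, 2.52], [-1.04, 4.18], [0, 3.07], [-2.55, 2.55]. Speed limits (rad/s): [2.22, 2.22, 2.57, 3.14, 3.14, 3.14].

## Interface

Orientations are given as a rotation vector (axis times angle).
In Python, from cell import r gives the robot as it stands.
- The arm moves only by the tool move_arm, never from a script. Its argument "deltas" is a list of rows, each a list of 4 numbers: the shift along the world's x, y, z in mm, then the turn about the world's z in degrees. A call has 1 to 20 rows; each row shifts and turns the commanded pose from where the row before left it; what a row does not reach is not made up. A row lasts 1/10 s, in which the tool goes at most 50 mm and 8.59 degrees, less where a joint would pass 70% of its speed; a pose out of reach is approached as far as the arm can. A call with a gripper value outside its range is refused whole. "grip" is the closure, from 0 (fully open) to 1 (shut), set as the call begins (left out, the last holds). The fingers move at their own pace and stop on an object; "force" is the grip in N (left out, the last holds). Time passes only in rows, so rows that do not move let the fingers close. It gives the time, the measured TCP pose, the force, the opening and the grip force at its end, in the units of the state.
- r.read_state(): the state, without advancing time (a new reading comes with each control period).
- r.capture(name): name is "scene" or "top" or "wrist"; returns a dict with "img" (420x560x3 uint8, red, green, blue), "vertical_fov" (degrees; the focal length in pixels is half the picture's height over the tangent of half this angle, whatever the lens; pixels are square), "cx", "cy" (the principal point, pixels), "distortion" ([k1, k2, p1, p2, k3] as OpenCV has them; the pictures are not rectified), "pose" (4x4, takes a point from camera to world coordinates); the wrist camera has in their place "mount" (4x4, takes a point from camera to tool coordinates, whose origin is the TCP and whose axes are the flange's). Camera axes: x right, y down, z forward; pixel columns grow to the right and rows downward; lengths in m; the calibration is good to about 2 mm. A picture is of the moment at which its call begins: read the wrist's pose just before it. There is no depth.
- r.job_done(): hands the job in; it is judged then, once.
The state is a dict: "time": time; "joint_pos": joint angles; "joint_vel": joint speeds; "effort": joint torques, N m; "eef_pos": TCP position; "eef_rot": TCP orientation; "wrist_force": force on the tool from outside, world axes, zero at the start; "ft_torque": the same for the moment, N m; "grip_width": finger opening in m; "gripper_force": force on a finger pad.
Only numpy, scipy, OpenCV 4.12 (cv2) and the standard library are available. Lean on these libraries where they do the work, as an engineer would, in place of code of your own. Each camera call takes 0.05 s, during which the arm holds its last target. There are 200 camera calls.

## Working session

There is one attempt and no reset: what is moved stays moved. The work goes in short steps, Python scripts to look and compute and a tool call to move; the robot and the scene stay as the last step left them, time stands still between calls to the robot, and variables do not carry over. Pictures are saved under pics/ and viewed, at most 12 in all, crops included, and the job is handed in when it is done.

Besides the shell and the picture viewer there is one more tool, called after "Request:" as name(argument=value, ...) on one line, values as JSON. move_arm: Moves the arm, as the interface text tells. Its arguments: {"type":"object","properties":{"deltas":{"type":"array","items":{"type":"array","items":{"type":"number"}}},"grip":{"type":"number"},"force":{"type":"number"}},"required":["deltas"]}

```bash
mkdir -p pics; cat > h.py <<'E'
import numpy as np, cv2
from cell import r
def cap(n,f=None):
    s=r.read_state(); c=r.capture(n)
    if f: cv2.imwrite('pics/'+f,cv2.cvtColor(c['img'],cv2.COLOR_RGB2BGR))
    if 'pose' in c: c['T']=np.array(c['pose'])
    else:
        T=np.eye(4);T[:3,:3]=cv2.Rodrigues(np.array(s['eef_rot'],float))[0];T[:3,3]=s['eef_pos'];c['T']=T@np.array(c['mount'])
    f_=210/np.tan(np.radians(c['vertical_fov'])/2); c['K']=np.array([[f_,0,c['cx']],[0,f_,c['cy']],[0,0,1.]])
    return c
def ray(c,px,z):
    p=cv2.undistortPoints(np.array(px,float).reshape(-1,1,2),c['K'],np.array(c['distortion'],float))[:,0]
    d=np.c_[p,np.ones(len(p))]@c['T'][:3,:3].T; o=c['T'][:3,3]
    return o+d*((z-o[2])/d[:,2])[:,None]
def proj(c,P):
    T=np.linalg.inv(c['T']); return cv2.projectPoints(np.array(P,float).reshape(-1,3),cv2.Rodrigues(T[:3,:3])[0],T[:3,3],c['K'],np.array(c['distortion'],float))[0][:,0]
E
python3 - <<'E'
from h import *
for n in('scene','top'):
    c=cap(n,n+'0.png'); print(n,c['T'].round(3).tolist(),c['vertical_fov'])
print(r.read_state()['time'])
E
```

```text
scene [[0.422, 0.588, -0.69, 1.198], [0.906, -0.283, 0.313, -0.324], [-0.011, -0.758, -0.652, 0.698], [0.0, 0.0, 0.0, 1.0]] 52.092192335191406
top [[-0.005, -0.994, 0.111, 0.409], [-1.0, 0.004, -0.011, 0.012], [0.011, -0.111, -0.994, 1.09], [0.0, 0.0, 0.0, 1.0]] 51.40855919726735
0.1
```

View pics/top0.png

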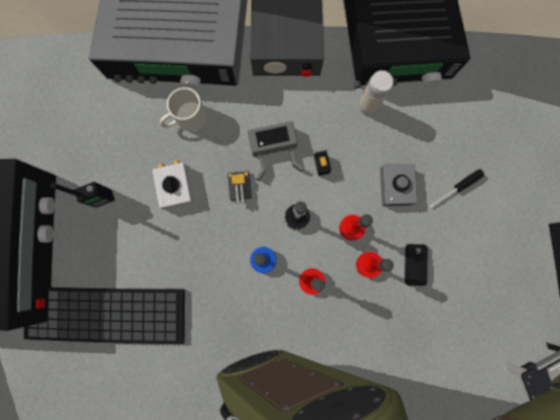

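View pics/scene0.png

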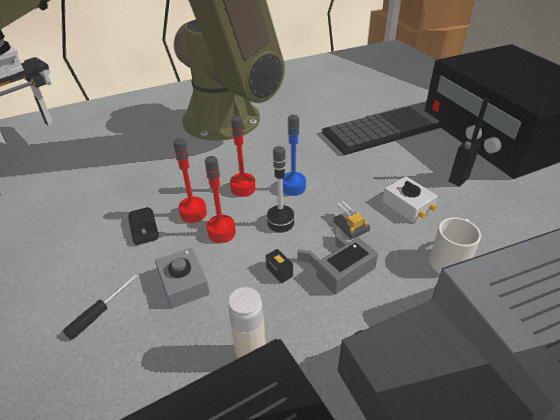

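The top view shows these candidates for the mic: black foot (297,216), blue (263,260), red (353,228), (370,265) and (312,282). I choose the black one. The dock is at (272,140) with its mouth facing down-right. The grey key box is at (400,185), and the white box with the knob at (172,185) is the decoy. Next I'll check with a close crop.

```bash
python3 - <<'E'
from h import *
t=cv2.imread('pics/top0.png');cv2.imwrite('pics/c1.png',cv2.resize(t[110:250,220:420],None,fx=4,fy=4,interpolation=cv2.INTER_CUBIC))
E
```

```text
(no output)
```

View pics/c1.png

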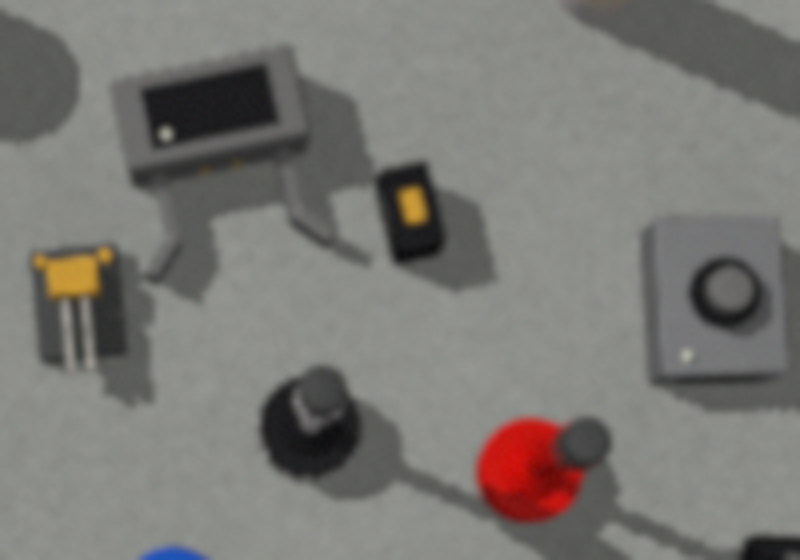

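```bash
python3 - <<'E'
from h import *
c=cap('top')
f=lambda L:[(220+(x+.5)/4-.5,110+(y+.5)/4-.5) for x,y in L]
D=ray(c,f([(112,80),(290,46),(308,140),(135,172)]),.05);print(D.round(4))
print([np.linalg.norm(D[i]-D[(i+1)%4]).round(4) for i in range(4)])
yv=(D[3]-D[2]+D[0]-D[1]);a=np.arctan2(-yv[0],yv[1]);u=np.array([np.cos(a),np.sin(a),0])
u=u if u[0]>0 else -u
fm=(D[2]+D[3])/2;o=D.mean(0)-u*.0625;print('ang',np.degrees(np.arctan2(u[1],u[0])),'front-based',fm-u*.0325,'centre-based',o)
L=np.array([-u[1],u[0],0])
P=ray(c,f([(260,425),(360,425),(310,478),(310,378)]),.025);print('mic',P.round(4),P.mean(0))
m=P[:2].mean(0);m[0]=P[2][0]+.032;print((m-o)@u,(m-o)@L)
print('key',ray(c,f([(730,290)]),.055), 'box',ray(c,f([(655,215),(780,215),(785,372),(655,376)]),.045).round(4))
for n,p in dict(battery=(410,210),bl=(400,262),paddle=(75,300),pr=(125,350),red=(530,470),lipR=(370,262),lipL=(150,278)).items():
  q=ray(c,f([p]),.02)[0];print(n,q.round(3),((q-o)@u).round(3),((q-o)@L).round(3))
E
```

```text
[[ 0.7347  0.0916  0.05  ]
 [ 0.7562 -0.0182  0.05  ]
 [ 0.6962 -0.0288  0.05  ]
 [ 0.6763  0.077   0.05  ]]
[np.float64(0.1119), np.float64(0.0609), np.float64(0.1077), np.float64(0.0602)]
ang 10.853434867236423 front-based [0.65433654 0.01798346 0.05      ] centre-based [0.65447035 0.01862436 0.05      ]
mic [[ 0.5233  0.0011  0.025 ]
 [ 0.5231 -0.0603  0.025 ]
 [ 0.4906 -0.0293  0.025 ]
 [ 0.5523 -0.0298  0.025 ]] [ 0.5223433 -0.0295655  0.025    ]
-0.13858964407940216 -0.022511300440017968
key [[ 0.60183701 -0.28556383  0.055     ]] box [[ 0.6507 -0.2431  0.045 ]
 [ 0.6511 -0.3222  0.045 ]
 [ 0.5527 -0.321   0.045 ]
 [ 0.5503 -0.2397  0.045 ]]
battery [ 0.659 -0.094  0.02 ] -0.016 -0.111
bl [ 0.626 -0.087  0.02 ] -0.048 -0.098
paddle [0.602 0.116 0.02 ] -0.033 0.105
pr [0.571 0.085 0.02 ] -0.07 0.08
red [ 0.495 -0.166  0.02 ] -0.191 -0.151
lipR [ 0.626 -0.068  0.02 ] -0.044 -0.08
lipL [0.616 0.069 0.02 ] -0.028 0.057
```

The crop shows the black mic foot at (297,216) and the dock above it, opening towards the mic. The key box has a round button at about (402,182). With a vertical tool the gripper's body could hit the mic's head, so I'll look at the gripper first.

```bash
python3 - <<'E'
from h import *
c=cap('wrist','w0.png');print(np.array(c['mount']).round(3).tolist(),c['vertical_fov'],r.read_state()['eef_rot'])
t=cv2.imread('pics/top0.png')[300:420,440:560];s=cv2.imread('pics/scene0.png')[0:150,0:120]
w=cv2.resize(cv2.imread('pics/w0.png'),(400,300))
o=np.zeros((600,800,3),np.uint8);o[:300,:300]=cv2.resize(t,(300,300));o[:600,400:800][:500]=cv2.resize(s,(400,500));o[300:,:400]=w
cv2.imwrite('pics/c2.png',o)
E
```

```text
[[0.001, -0.973, -0.232, 0.066], [1.0, 0.001, 0.0, -0.0], [-0.0, -0.232, 0.973, -0.18], [0.0, 0.0, 0.0, 1.0]] 65.55797498170656 [-3.08206538e+00 -6.05254813e-01  8.97461753e-05]
```

View pics/c2.png

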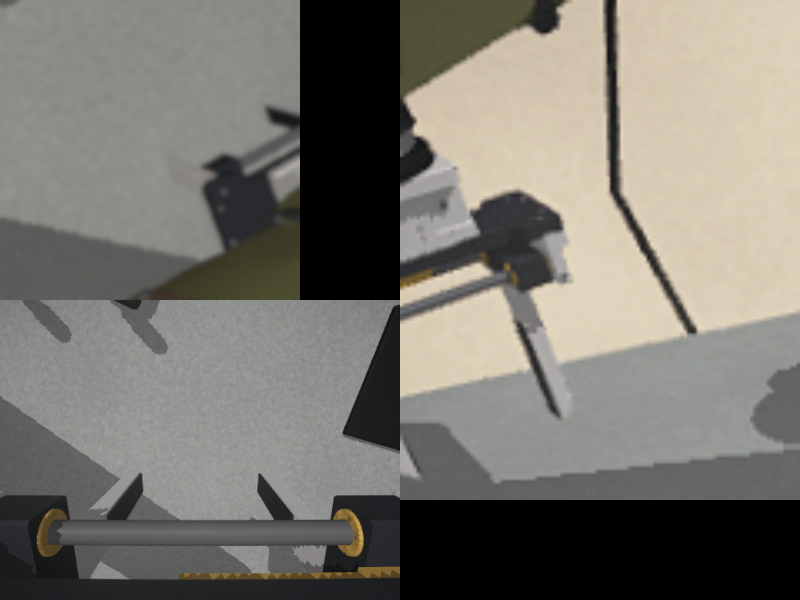

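Request:
move_arm(deltas=[[0, 0, 25, 0], [0, 0, 35, 0], [0, 0, 40, 0], [10, 20, 25, 0], [16, 30, 0, 0], [16, 30, 0, 0], [16, 30, 0, 0], [16, 30, 0, 0], [16, 30, 0, -1], [16, 30, 0, -1], [16, 30, 0, -1], [16, 30, 0, -1], [16, 30, 0, -1], [16, 30, 0, -1], [16, 30, 0, -1], [16, 30, 0, -1], [16, 30, 0, -1], [16, 30, 0, -1], [8, 10, 0, -1]], grip=1)

```text
time: 2.1
eef_pos: [0.4506, -0.0569, 0.3303]
eef_rot: [-3.126, -0.309, 0.0]
wrist_force: [0.1, -0.7, -0.8]
grip_width: 0.0007
gripper_force: 0.0
```

```bash
python3 - <<'E'
from h import *
s=r.read_state();print(s['time'],np.array(s['eef_pos']).round(4),s['eef_rot'],np.array(s['joint_pos']).round(3),s['grip_width'])
c=cap('scene','s1.png');w=cap('wrist','w1.png')
p=proj(c,[s['eef_pos']])[0].astype(int);print(p)
a=cv2.imread('pics/s1.png');x0=max(0,p[0]-110);y0=max(0,p[1]-130)
a=cv2.resize(a[y0:y0+200,x0:x0+200],(400,400),interpolation=cv2.INTER_CUBIC)
o=np.zeros((400,800,3),np.uint8);o[:,:400]=a;o[:300,400:]=cv2.resize(cv2.imread('pics/w1.png'),(400,300));cv2.imwrite('pics/c3.png',o);print(x0,y0,proj(w,[s['eef_pos']]))
E
```

```text
2.1 [ 0.4506 -0.0569  0.3303] [-3.12593445e+00 -3.09315074e-01  1.75058468e-04] [-0.206  0.013  1.565  0.     1.563  1.167] 0.0007342098543285547
[249  81]
139 0 [[279.80946959 254.59514978]]
```

View pics/c3.png

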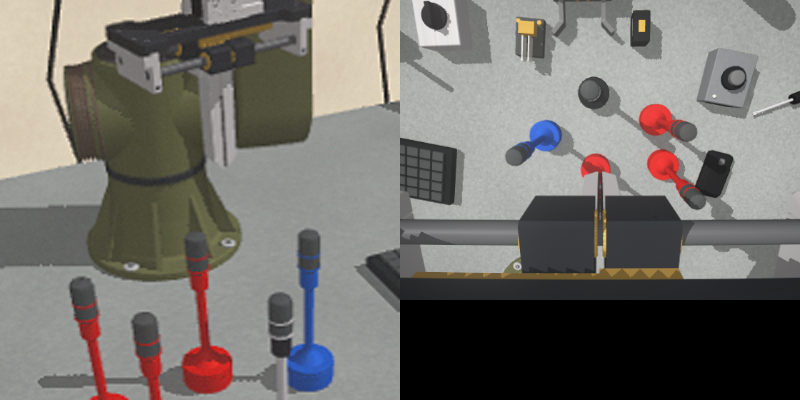

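The gripper's body is 75 mm deep and starts 97 mm above the tips. A vertical tool would therefore meet the mic's head before a finger touched the foot: it needs 50.5 mm from the axis and only 40 mm is available. The tool has to lean, tips forward. The interface says out-of-reach poses are approached as far as the arm can, so I'll stretch out high up and see whether that leans the tool.

Request:
move_arm(deltas=[[40, 0, 10, 0], [40, 0, 10, 0], [40, 0, 0, 0], [40, 0, 0, 0], [40, 0, 0, 0], [40, 0, 0, 0], [40, 0, 0, 0], [30, 0, 0, 0], [30, 0, 0, 0], [30, 0, 0, 0]])

```text
time: 3.2
eef_pos: [0.7755, -0.0586, 0.3262]
eef_rot: [3.126, 0.306, 0.009]
wrist_force: [0.6, -0.7, -1.3]
grip_width: 0.0004
gripper_force: 0.0
```

```bash
python3 - <<'E'
from h import *
s=r.read_state();print(np.array(s['joint_pos']).round(3));print(cv2.Rodrigues(np.array(s['eef_rot']))[0].round(3))
E
```

```text
[-1.230e-01  9.480e-01  2.430e-01  1.000e-03  1.945e+00  1.253e+00]
[[ 0.981  0.194  0.006]
 [ 0.194 -0.981  0.   ]
 [ 0.006  0.001 -1.   ]]
```

Request:
move_arm(deltas=[[40, 0, 0, 0], [40, 0, 0, 0], [40, 0, 0, 0], [40, 0, 0, 0], [40, 0, 0, 0]])

```text
time: 3.7
eef_pos: [0.8346, -0.0495, 0.2737]
eef_rot: [3.099, 0.304, 0.2]
wrist_force: [0.8, 0.2, 0.4]
grip_width: 0.0003
gripper_force: 0.0
```

```bash
python3 - <<'E'
from h import *
s=r.read_state();print(np.array(s['joint_pos']).round(3));print(cv2.Rodrigues(np.array(s['eef_rot']))[0].round(3))
E
```

```text
[-0.105  1.022  0.235  0.005  1.755  1.272]
[[ 0.973  0.192  0.13 ]
 [ 0.195 -0.981 -0.009]
 [ 0.125  0.034 -0.992]]
```

Request:
move_arm(deltas=[[-30, 0, 20, 0], [-30, 0, 20, 0], [-30, 0, 10, 0], [-30, 0, 0, 0]])

```text
time: 4.1
eef_pos: [0.7181, -0.0494, 0.3236]
eef_rot: [3.098, 0.304, 0.204]
wrist_force: [-0.1, -0.0, 0.9]
grip_width: 0.0004
gripper_force: 0.0
```

```bash
python3 - <<'E'
from h import *
s=r.read_state();print(np.array(s['joint_pos']).round(3));print(cv2.Rodrigues(np.array(s['eef_rot']))[0].round(3))
E
```

```text
[-0.122  0.584  0.858  0.007  1.567  1.253]
[[ 0.972  0.192  0.132]
 [ 0.195 -0.981 -0.009]
 [ 0.128  0.035 -0.991]]
```

Request:
move_arm(deltas=[[30, 0, 30, 0], [30, 0, 30, 0], [40, 0, 30, 0], [40, 0, 10, 0], [40, 0, 10, 0], [40, 0, 10, 0], [40, 0, 10, 0], [40, 0, 10, 0], [40, 0, 10, 0]])

```text
time: 5.0
eef_pos: [0.8448, -0.0404, 0.3454]
eef_rot: [3.055, 0.3, 0.42]
wrist_force: [0.9, 0.6, -1.0]
grip_width: 0.0006
gripper_force: 0.0
```

```bash
python3 - <<'E'
from h import *
s=r.read_state();print(np.array(s['joint_pos']).round(3));print(cv2.Rodrigues(np.array(s['eef_rot']))[0].round(3))
E
```

```text
[-0.094  0.94   0.235  0.009  1.691  1.283]
[[ 0.945  0.185  0.271]
 [ 0.197 -0.98  -0.016]
 [ 0.263  0.069 -0.962]]
```

```bash
python3 - <<'E'
from h import *
t=cv2.imread('pics/top0.png');c=cap('top');h=cv2.cvtColor(t,cv2.COLOR_BGR2HSV)
for n,m in(('blue',cv2.inRange(h,(105,120,60),(130,255,255))),('red',cv2.inRange(h,(0,150,80),(8,255,255))|cv2.inRange(h,(172,150,80),(180,255,255)))):
    m=cv2.morphologyEx(m,cv2.MORPH_OPEN,cv2.getStructuringElement(2,(11,11)))
    for k in cv2.findContours(m,0,2)[0]:
        (x,y),R=cv2.minEnclosingCircle(k)
        if cv2.contourArea(k)>200:
            p=ray(c,[(x,y)],.028)[0];print(n,(round(x),round(y)),round(R,1),p.round(3),'headtop px',proj(c,[[p[0],p[1],.21]]).round())
E
```

```text
red (310, 280) 11.9 [ 0.367 -0.058  0.028] headtop px [[316. 284.]]
red (369, 265) 13.2 [ 0.403 -0.205  0.028] headtop px [[387. 265.]]
red (352, 228) 12.7 [ 0.494 -0.164  0.028] headtop px [[367. 220.]]
```

Request:
move_arm(deltas=[[-20, 0, 0, 0], [-40, 0, 0, 0], [-40, -1, 0, 1], [-40, -1, 0, 1], [-40, -1, 0, 1], [-40, -1, 0, 1], [-40, -1, 0, 1], [-40, 0, 0, 1], [-40, 0, 0, 1], [-24, 0, 0, 1], [0, 0, 0, 0.6], [0, 0, 0, 0]], grip=0.745)

```text
time: 6.25
eef_pos: [0.5018, -0.0448, 0.3466]
eef_rot: [3.044, 0.528, 0.424]
wrist_force: [0.2, -0.8, 1.1]
grip_width: 0.024
gripper_force: 0.0
```

```bash
python3 - <<'E'
from h import *
s=r.read_state();print(np.array(s['joint_pos']).round(3),s['grip_width']);print(cv2.Rodrigues(np.array(s['eef_rot']))[0].round(3))
w=cap('wrist','w2.png');a=cv2.imread('pics/w2.png')
for p in proj(w,[[.522,-.03,.032],[.654,.0186,.0],[.602,-.2856,.055],[.416,.059,.032],[.367,-.058,.032]]): cv2.drawMarker(a,tuple(int(v) for v in p),(0,255,0),0,8,1)
cv2.imwrite('pics/w2m.png',cv2.resize(a,(800,600)))
E
```

```text
[-0.203 -0.041  1.605  0.08   1.315  1.014] 0.024033338130542987
[[ 0.906  0.327  0.269]
 [ 0.334 -0.942  0.023]
 [ 0.261  0.069 -0.963]]
```

View pics/w2m.png

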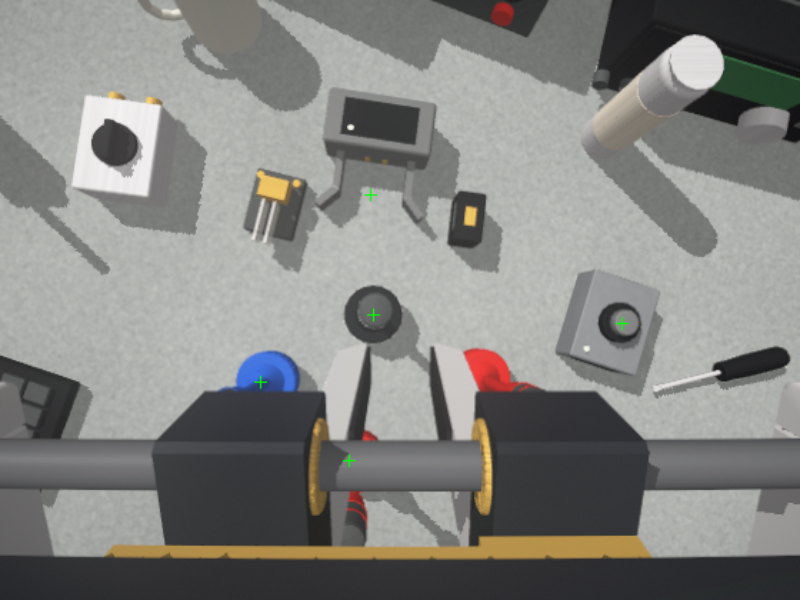

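The markers land on the black mic's foot centre (373,314), the dock bay (370,195) and the key (625,322), so the estimates hold. I'll go down behind the mic.

Request:
move_arm(deltas=[[-11, 0, 0, 0], [-10, 0, 0, 0], [0, 0, -30, 0], [0, 0, -40, 0], [0, 0, -40, 0], [0, 0, -40, 0], [0, 0, -40, 0], [0, 0, -40, 0], [0, 0, -40, 0], [0, 0, -30, 0], [0, 0, -20, 0], [0, 0, -14, 0], [0, 0, 0, 0], [0, 0, 0, 0]])

```text
time: 7.7
eef_pos: [0.4807, -0.0442, 0.0117]
eef_rot: [3.045, 0.529, 0.42]
wrist_force: [0.4, -0.4, -0.1]
grip_width: 0.0237
gripper_force: 0.0
```

```bash
python3 - <<'E'
from h import *
w=cap('wrist','w3.png');c=cap('scene','s3.png')
o=np.zeros((420,800,3),np.uint8);o[:300,:400]=cv2.resize(cv2.imread('pics/w3.png'),(400,300));o[:400,400:]=cv2.resize(cv2.imread('pics/s3.png')[80:280,150:350],(400,400));cv2.imwrite('pics/c4.png',o)
E
```

```text
(no output)
```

View pics/c4.png

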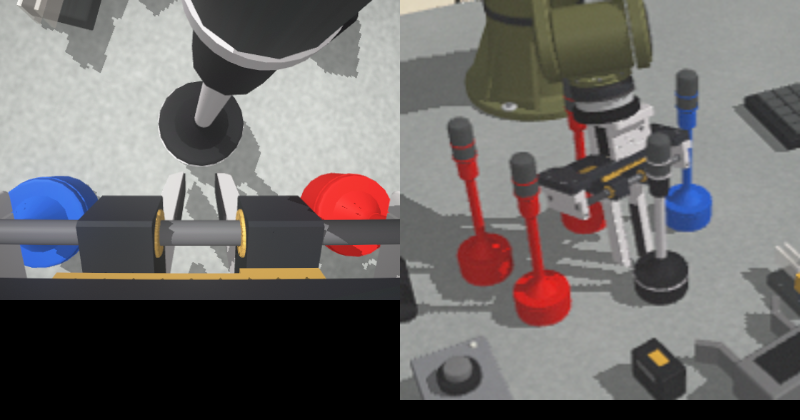

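Request:
move_arm(deltas=[[3, 1, 0, 0], [3, 1, 0, 0], [3, 1, 0, 0], [4, 2, 0, 0], [5, 2.5, 0, 0], [5, 2.5, 0, 0], [5, 2.5, 0, 0], [5, 2.5, 0, -0.4], [5, 2.5, 0, -0.4], [5, 2.5, 0, -0.4], [5, 2.5, 0, -0.4], [5, 2.5, 0, -0.4], [5, 2.5, 0, -0.4], [5, 2.5, 0, -0.4], [5, 2.5, 0, -0.4], [5, 2.5, 0, -0.4], [5, 2.5, 0, -0.4], [4, 2, 0, -0.4], [2, 1, 0, -0.4], [0, 0, 0, 0]])

```text
time: 9.8
eef_pos: [0.5648, -0.0035, 0.0112]
eef_rot: [3.054, 0.399, 0.417]
wrist_force: [-2.6, -2.3, 2.3]
grip_width: 0.024
gripper_force: 1.3
```

```bash
python3 - <<'E'
from h import *
s=r.read_state();R=cv2.Rodrigues(np.array(s['eef_rot']))[0];print(np.degrees(np.arctan2(R[1,0],R[0,0])),R[2].round(3))
w=cap('wrist','w4.png');c=cap('top','t4.png')
a=cv2.imread('pics/w4.png')
for p in proj(w,[[.6009,.0063,.032],[.6545,.0186,0]]): cv2.drawMarker(a,tuple(int(v) for v in p),(0,255,0),0,8,1)
o=np.zeros((600,800,3),np.uint8);o[:300,:400]=cv2.resize(a,(400,300));o[:400,400:]=cv2.resize(cv2.imread('pics/t4.png')[110:230,220:340],(400,400),interpolation=cv2.INTER_CUBIC);cv2.imwrite('pics/c5.png',o)
E
```

```text
15.42926696073769 [ 0.259  0.067 -0.964]
```

View pics/c5.png

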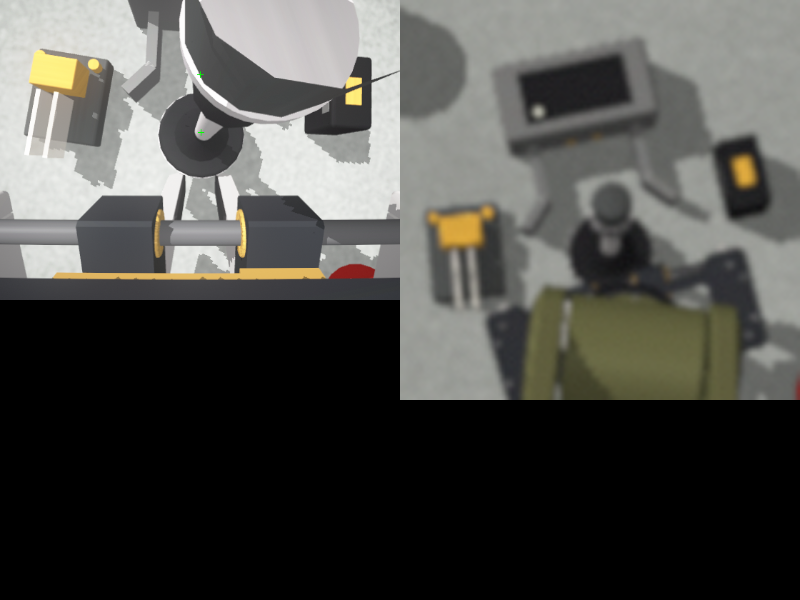

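The mic is upright in the cradle between the lips, foot centre at (200,133) in the wrist view, as planned. I'll carry on into the bay.

Request:
move_arm(deltas=[[3, 1, 0, -0.4], [3.3, 1.1, 0, -0.4], [3.3, 1.1, 0, -0.4], [3.4, 1.2, 0, -0.4], [3.4, 1.2, 0, -0.5], [3.4, 1.2, 0, -0.5], [3.4, 1.1, 0, -0.5], [3.4, 1.1, 0, -0.5], [3.4, 1.1, 0, -0.5], [3.4, 1.1, 0, -0.4], [3, 0.6, 0, 0], [3, 0.6, 0, 0], [3, 0.6, 0, 0], [3, 0.6, 0, 0], [2, 0.4, 0, 0], [0, 0, 0, 0]])

```text
time: 11.5
eef_pos: [0.6124, 0.0104, 0.0113]
eef_rot: [3.057, 0.278, 0.414]
wrist_force: [-1.2, -0.9, 1.3]
grip_width: 0.0239
gripper_force: 1.1
```

Request:
move_arm(deltas=[[1, 0.2, 0, 0], [1, 0.2, 0, 0], [1, 0.2, 0, 0], [1, 0.2, 0, 0], [0, 0, 0, 0]])

```text
time: 12.0
eef_pos: [0.6162, 0.0112, 0.0113]
eef_rot: [3.057, 0.278, 0.413]
wrist_force: [-2.8, -0.3, 1.2]
grip_width: 0.024
gripper_force: 1.7
```

Request:
move_arm(deltas=[[1, 0.2, 0, 0], [0.5, 0.1, 0, 0], [0, 0, 0, 0]])

```text
time: 12.3
eef_pos: [0.6177, 0.0114, 0.0113]
eef_rot: [3.057, 0.278, 0.413]
wrist_force: [-3.1, -1.5, 2.7]
grip_width: 0.0238
gripper_force: 1.9
```

Still sliding at about 3 N, so I'll keep going in small steps until it seats.

Request:
move_arm(deltas=[[0.5, 0.1, 0, 0], [0.5, 0.1, 0, 0], [0, 0, 0, 0]])

```text
time: 12.6
eef_pos: [0.6186, 0.0117, 0.0113]
eef_rot: [3.057, 0.278, 0.413]
wrist_force: [-3.6, -0.6, 2.3]
grip_width: 0.0239
gripper_force: 1.9
```

Request:
move_arm(deltas=[[0.5, 0.1, 0, 0], [0.5, 0.1, 0, 0], [0, 0, 0, 0]])

```text
time: 12.9
eef_pos: [0.6197, 0.0119, 0.0113]
eef_rot: [3.057, 0.278, 0.413]
wrist_force: [-3.5, -1.2, 2.2]
grip_width: 0.0238
gripper_force: 1.9
```

Request:
move_arm(deltas=[[0.5, 0.1, 0, 0], [0.5, 0.1, 0, 0], [0, 0, 0, 0]])

```text
time: 13.2
eef_pos: [0.6206, 0.012, 0.0113]
eef_rot: [3.057, 0.278, 0.413]
wrist_force: [-3.7, -0.5, 1.7]
grip_width: 0.0241
gripper_force: 1.9
```

Request:
move_arm(deltas=[[0.5, 0.1, 0, 0], [0.5, 0.1, 0, 0], [0, 0, 0, 0]])

```text
time: 13.5
eef_pos: [0.6216, 0.0122, 0.0113]
eef_rot: [3.057, 0.278, 0.413]
wrist_force: [-3.4, -0.4, 2.1]
grip_width: 0.0241
gripper_force: 1.9
```

Request:
move_arm(deltas=[[0.5, 0.1, 0, 0], [0.5, 0.1, 0, 0], [0, 0, 0, 0]])

```text
time: 13.8
eef_pos: [0.6226, 0.0125, 0.0113]
eef_rot: [3.057, 0.278, 0.413]
wrist_force: [-4.3, -1.2, 2.7]
grip_width: 0.024
gripper_force: 2.2
```

```bash
python3 - <<'E'
from h import *
c=cap('top','t5.png');w=cap('wrist','w5.png')
o=np.zeros((420,800,3),np.uint8);o[:300,:400]=cv2.resize(cv2.imread('pics/w5.png'),(400,300));o[:400,400:]=cv2.resize(cv2.imread('pics/t5.png')[110:210,230:330],(400,400),interpolation=cv2.INTER_CUBIC);cv2.imwrite('pics/c6.png',o)
E
```

```text
(no output)
```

View pics/c6.png

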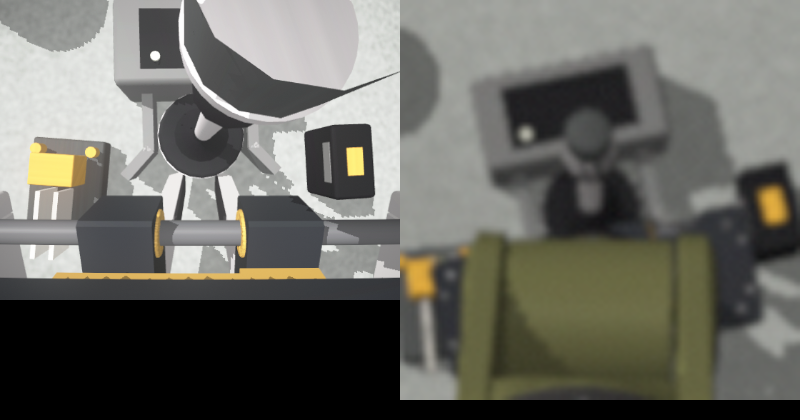

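The foot is between the walls and almost at the housing front (wrist view, y≈93). I'll push the last bit.

Request:
move_arm(deltas=[[0.5, 0.1, 0, 0], [0.5, 0.1, 0, 0], [0, 0, 0, 0]])

```text
time: 14.2
eef_pos: [0.623, 0.0125, 0.0111]
eef_rot: [3.058, 0.278, 0.411]
wrist_force: [-10.9, -1.5, 7.0]
grip_width: 0.024
gripper_force: 5.0
```

Request:
move_arm(deltas=[[0.5, 0.1, 0, 0], [0.5, 0.1, 0, 0], [0, 0, 0, 0]])

```text
time: 14.5
eef_pos: [0.6233, 0.0125, 0.011]
eef_rot: [3.058, 0.278, 0.408]
wrist_force: [-17.7, -3.8, 11.9]
grip_width: 0.0236
gripper_force: 8.3
```

Request:
move_arm(deltas=[[0.5, 0.1, 0, 0], [0.5, 0.1, 0, 0], [0, 0, 0, 0]])

```text
time: 14.8
eef_pos: [0.6235, 0.0126, 0.0109]
eef_rot: [3.058, 0.278, 0.405]
wrist_force: [-23.8, -5.2, 18.4]
grip_width: 0.024
gripper_force: 12.1
```

Seated, with the force rising to 24 N and no further travel. I'll back off, rise, and go over the key.

Request:
move_arm(deltas=[[-1, -0.2, 0, 0], [-2, -0.4, 0, 0], [-5, -1, 0, 0], [-10, -2, 0, 0], [-15, -3, 0, 0], [-15, -3, 0, 0], [-15, -3, 0, 0], [0, 0, 20, 0], [0, 0, 40, 0], [0, 0, 40, 0], [0, 0, 40, 0], [0, 0, 40, 0], [0, 0, 40, 0], [0, 0, 30, 0], [0, 0, 0, 0]], grip=1)

```text
time: 16.3
eef_pos: [0.5637, 0.0004, 0.2661]
eef_rot: [3.054, 0.278, 0.425]
wrist_force: [-0.6, -1.1, -0.6]
grip_width: 0.0006
gripper_force: 0.0
```

```bash
python3 - <<'E'
from h import *
w=cap('wrist','w6.png');c=cap('top','t6.png');a=cv2.imread('pics/w6.png')
cv2.imwrite('pics/w6b.png',cv2.resize(a,(800,600)))
E
```

```text
(no output)
```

View pics/w6b.png

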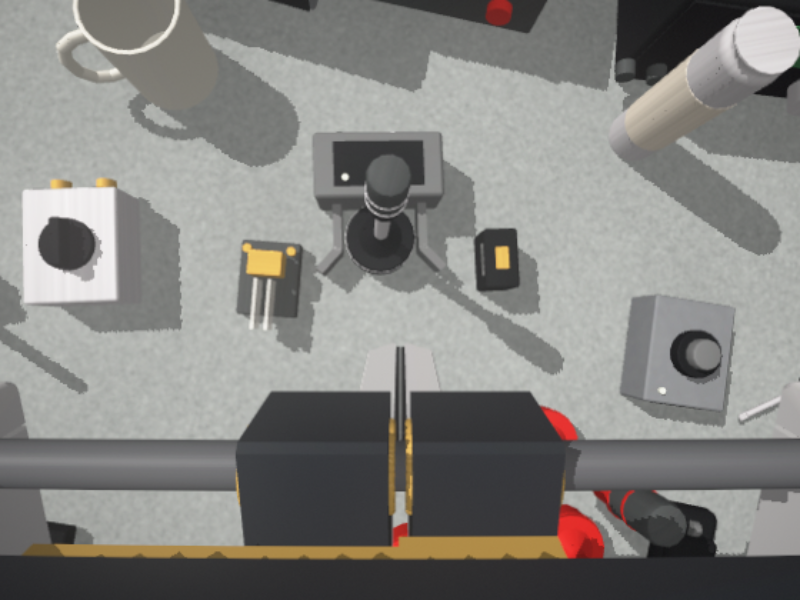

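The mic stands upright against the housing, with its foot at (380,238). The key top is at (705,355). I'll triangulate it.

```bash
python3 - <<'E'
from h import *
w=cap('wrist');t=cap('top');a=[(705/800*560,355/600*420)];b=[(220+730.5/4-.5,110+290.5/4-.5)]
for z in(.045,.05,.055,.06,.065,.07):print(z,ray(w,a,z)[0][:2].round(4),ray(t,b,z)[0][:2].round(4))
E
```

```text
0.045 [ 0.5996 -0.2944] [ 0.6037 -0.2884]
0.05 [ 0.5993 -0.2906] [ 0.6028 -0.287 ]
0.055 [ 0.599  -0.2868] [ 0.6018 -0.2856]
0.06 [ 0.5988 -0.2829] [ 0.6009 -0.2841]
0.065 [ 0.5985 -0.2791] [ 0.6    -0.2827]
0.07 [ 0.5982 -0.2753] [ 0.599  -0.2813]
```

Request:
move_arm(deltas=[[5, -20, 0, 0], [5, -40, 0, 0], [5, -40, 0, 0], [5, -40, 0, 0], [6, -40, 0, 0], [6, -40, 0, 0], [6, -40, 0, 0], [4, -25, 0, 0], [0, 0, -40, 0], [0, 0, -40, 0], [0, 0, -40, 0], [0, 0, -40, 0], [0, 0, -25, 0], [0, 0, -11, 0], [0, 0, 0, 0], [0, 0, 0, 0]])

```text
time: 18.1
eef_pos: [0.6045, -0.2845, 0.0653]
eef_rot: [3.058, 0.278, 0.413]
wrist_force: [-1.2, 0.5, 2.7]
grip_width: 0.0007
gripper_force: 1.4
```

Request:
move_arm(deltas=[[0, 0, -2, 0], [0, 0, -2, 0], [0, 0, 0, 0]])

```text
time: 18.4
eef_pos: [0.6048, -0.2847, 0.0626]
eef_rot: [3.056, 0.278, 0.415]
wrist_force: [-7.6, 4.8, 14.0]
grip_width: 0.0006
gripper_force: 7.1
```

Request:
move_arm(deltas=[[0, 0, -1, 0], [0, 0, -1, 0], [0, 0, 0, 0], [0, 0, 0, 0]])

```text
time: 18.8
eef_pos: [0.605, -0.2848, 0.0621]
eef_rot: [3.056, 0.279, 0.416]
wrist_force: [-15.1, 6.9, 27.5]
grip_width: 0.0003
gripper_force: 13.7
```

```bash
python3 - <<'E'
from h import *
s=r.read_state();R=cv2.Rodrigues(np.array(s['eef_rot']))[0];p=np.array(s['eef_pos'])
for a in(-8,8):
  for b in(-12.5,12.5):print(a,b,(p+R@[a/1e3,b/1e3,0]).round(4))
w=cap('wrist','w7.png');c=cap('scene','s7.png');q=proj(c,[[.6,-.285,.055]])[0].astype(int)
o=np.zeros((400,800,3),np.uint8);o[:300,:400]=cv2.resize(cv2.imread('pics/w7.png'),(400,300));o[:,400:]=cv2.resize(cv2.imread('pics/s7.png')[q[1]-50:q[1]+50,q[0]-50:q[0]+50],(400,400),interpolation=cv2.INTER_CUBIC);cv2.imwrite('pics/c7.png',o)
E
```

```text
-8 -12.5 [ 0.5953 -0.274   0.0591]
-8 12.5 [ 0.5996 -0.2985  0.0609]
8 -12.5 [ 0.6105 -0.271   0.0633]
8 12.5 [ 0.6148 -0.2956  0.065 ]
```

View pics/c7.png

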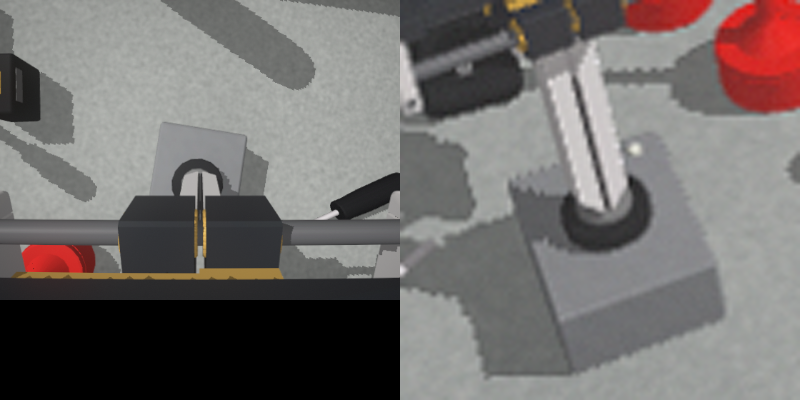

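The tip's low corner is about 12 mm off the key centre and may be sitting on the collar. I'll lift, shift so that corner is over the centre, and press again in steps, watching the force curve.

Request:
move_arm(deltas=[[0, 0, 4, 0], [0, 0, 6, 0], [4, -10, 0, 0], [0, 0, 0, 0]])

```text
time: 19.3
eef_pos: [0.6089, -0.2957, 0.0691]
eef_rot: [3.057, 0.277, 0.413]
wrist_force: [0.1, -1.4, 0.5]
grip_width: 0.0004
gripper_force: 0.6
```

Request:
move_arm(deltas=[[0, 0, -2, 0], [0, 0, 0, 0]])

```text
time: 19.5
eef_pos: [0.6084, -0.2947, 0.0667]
eef_rot: [3.057, 0.278, 0.412]
wrist_force: [-0.0, -1.7, 2.9]
grip_width: 0.0006
gripper_force: 1.1
```

Request:
move_arm(deltas=[[0, 0, -2, 0], [0, 0, 0, 0]])

```text
time: 19.7
eef_pos: [0.6085, -0.2946, 0.0651]
eef_rot: [3.057, 0.278, 0.413]
wrist_force: [0.8, -1.6, 3.5]
grip_width: 0.0005
gripper_force: 1.5
```

Request:
move_arm(deltas=[[0, 0, -2, 0], [0, 0, 0, 0]])

```text
time: 19.9
eef_pos: [0.6086, -0.2946, 0.0632]
eef_rot: [3.057, 0.278, 0.413]
wrist_force: [-0.0, -2.2, 3.6]
grip_width: 0.0006
gripper_force: 1.9
```

Request:
move_arm(deltas=[[0, 0, -2, 0], [0, 0, 0, 0]])

```text
time: 20.1
eef_pos: [0.6088, -0.2949, 0.0624]
eef_rot: [3.056, 0.278, 0.415]
wrist_force: [-5.9, -0.3, 12.4]
grip_width: 0.0006
gripper_force: 6.5
```

Request:
move_arm(deltas=[[0, 0, -2, 0], [0, 0, 0, 0]])

```text
time: 20.3
eef_pos: [0.6091, -0.295, 0.0619]
eef_rot: [3.055, 0.278, 0.416]
wrist_force: [-12.0, 2.7, 25.3]
grip_width: 0.0005
gripper_force: 12.4
```

The force shows a clear spring of about 3 to 4 N and then a hard stop, so the key is fully down. I'll let it come up and do a last check of the mic.

Request:
move_arm(deltas=[[0, 0, 0, 0], [0, 0, 4, 0], [0, 0, 10, 0], [0, 0, 30, 0], [0, 0, 40, 0], [0, 0, 40, 0], [0, 0, 30, 0], [0, 0, 0, 0], [0, 0, 0, 0], [0, 0, 0, 0], [0, 0, 0, 0]])

```text
time: 21.4
eef_pos: [0.6082, -0.2943, 0.2116]
eef_rot: [3.059, 0.278, 0.41]
wrist_force: [-0.3, -1.1, -0.3]
grip_width: 0.0005
gripper_force: 0.0
```

```bash
python3 - <<'E'
from h import *
c=cap('top','t8.png')
cv2.imwrite('pics/c8.png',cv2.resize(cv2.imread('pics/t8.png')[100:240,220:420],None,fx=4,fy=4,interpolation=cv2.INTER_CUBIC))
E
```

```text
(no output)
```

View pics/c8.png

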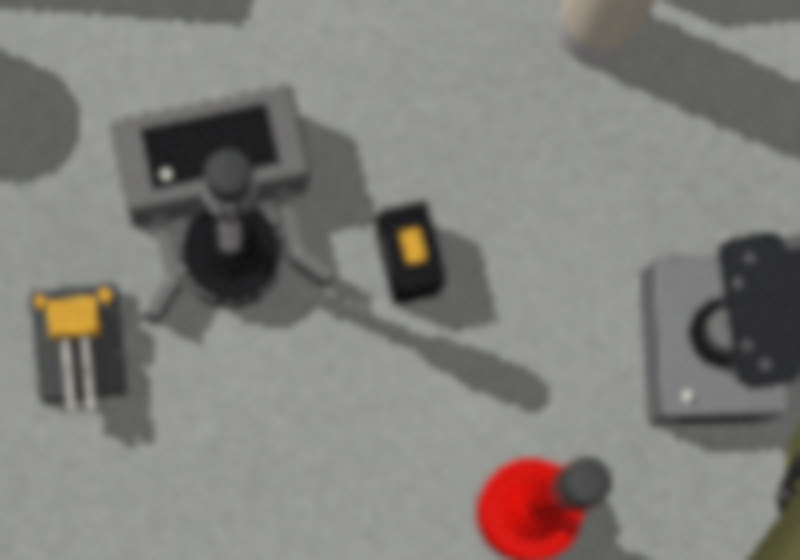

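The mic is upright and home, with its foot at (232,252) in the crop. Nothing else has moved and the arm is clear of the key.

```bash
python3 -c "
from cell import r
print(r.job_done())"
```

```text
the job is handed in; nothing more can be done
None
```

The microphone is home against the back of the dock and upright, the key was pressed to its stop (twice, as I re-pressed to be sure) and released, and the job is handed in; no verdict came back.

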